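# Hold a bearing block against the sprung face plate for screwing

## Robot

A 6-joint arm with a two-finger parallel gripper is mounted at the origin on the work surface. World frame = base frame: x ahead of the robot, y to its left, z up, the work surface at z = 0. Lengths are in mm, angles in rad, forces in N, time in s.
With the tool pointing down it reaches from about 300 to 775 mm from the base axis. Payload 14.6 kg.
Tool frame: the origin (TCP) lies between the finger pads; the fingertips stand 19 mm ahead of it and the grasp point (between the pads) is the TCP; z points along the fingers, y is the line along which they close (so a half turn about z gives the same grasp; the last joint's range is limited). The gripper opens to 94 mm and grips with 3 to 60 N. Pads are 16 mm wide; open, the fingers measure 119 mm over their backs; the gripper's body (75 mm by 177 mm) begins 78 mm behind the grasp point.
Start: joints at [-1.176, 0.3, 1.521, -0, 1.321, -0.067], TCP at [245.05, -492.382, 224.446] pointing down, gripper open.
Joint ranges: [-3.03, 3.03], [-0.79, 2.21], [0.23, 2.52], [-1.04, 4.18], [0, 3.07], [-2.55, 2.55]. Speed limits (rad/s): [2.22, 2.22, 2.57, 3.14, 3.14, 3.14].

## Interface

Orientations are given as [roll, pitch, yaw] about the fixed x, y, z axes, in that order (R = Rz(yaw) Ry(pitch) Rx(roll)).
In Python, from cell import monitor, imaging, job, find_in, trace gives the robot as it stands. The module is installed in compiled form; this text tells all that it offers.
- The arm moves only by the tool arm_command, never from a script. Its argument "steps" is a list of rows, each a list of 5 numbers: the opening, from 0 (shut) to 1 (fully open), then the shift along the tool's x, y, z in mm, then the turn about the tool's z in degrees. In form: [[gripper, dx, dy, dz, turn], ...]. A call has 1 to 20 rows; each row is the pose to reach, as a shift and turn from the pose commanded when the call began, along the tool's axes at that moment; what a row does not reach only later rows make up. A row lasts 1/8 s, in which the tool goes at most 62.5 mm and 10.7 degrees, less where a joint would pass 70% of its speed; a pose out of reach is approached as far as the arm can. A call with a gripper value outside its range is refused whole. The fingers move at their own pace and stop on an object; "force" is the grip in N (left out, the last holds). Time passes only in rows, so rows that repeat a pose let the fingers close. It gives the time, the measured TCP pose, the force, the opening and the grip force at its end, in the units of the state.
- monitor.read_state(): the state, without advancing time (a new reading comes with each control period).
- imaging.camera(name): name is "scene" or "top" or "wrist"; returns a dict with "img" (480x640x3 uint8, red, green, blue), "mtx" (3x3 intrinsics, pixels), "D" ([k1, k2, p1, p2, k3] as OpenCV has them; the pictures are not rectified), "view" (4x4, takes a point from world to camera coordinates). Camera axes: x right, y down, z forward; pixel columns grow to the right and rows downward; lengths in mm; the calibration is good to about 2 mm. A picture is of the moment at which its call begins. There is no depth.
- job.sign_off(): hands the job in; it is judged then, once.
Trained networks look in a picture, given as the dict that the camera call returned (one of the last four; its "shot" number tells which), for a name from the list of things; names that differ only in an ending like _2 or _b are one class to them, and where a whole thing is asked for, a point or a joint stands for the part that bears it (a point fixed in the world has none). Each returns a list of dicts, best first, with "p" (0 to 1); they miss things now and then, are a little off and sometimes report something else, mostly with a low value. They report only what shows in the picture. A call takes as long as a camera call.
- find_in(picture, target): "rect" ([centre column, centre row, width, height] in pixels, round what is visible of it).
- trace(picture, target): "region" (480x640 bool, what is visible of it) and "rect" ([centre column, centre row, width, height] in pixels, round what is visible of it).
The state is a dict: "clock": time; "joints": joint angles; "qd": joint speeds; "effort": joint torques, N m; "eef_pos": TCP position; "eef_rot": TCP orientation; "wrist_force": force on the tool from outside, world axes, zero at the start; "moment": the same for the moment, N m; "finger_gap": finger opening in mm; "finger_force": force on a finger pad.
Only numpy, scipy, OpenCV 4.12 (cv2) and the standard library are available. Lean on these libraries where they do the work, as an engineer would, in place of code of your own. Each camera call takes 0.05 s, during which the arm holds its last target. There are 200 camera calls.

## Task

Be the clockmaker's third hand: pick up the brass bearing block (not its steel twin), stand it upright on the bed of the jig in front of the blue face plate, square to the plate and with the ends of its foot in line with the plate's ends, then slide it along the bed against the plate and push until the orange pointer stands in the green band (middle of the band is about 10 N). Finish while still holding it there with that steady push, so that the screws can be driven from behind; never push the springs to their stop, and leave everything else on the bench where it is.

Things in the scene. Friction and masses are not known exactly. Their poses are not given: they have to be found in the camera images.
- brass_block_center (a point): Brass bearing block, loose, about 0.45 to 0.65 kg, standing upright on the bench: a foot 56 (x) by 60 (y) by 10 mm high with a body 56 (x) by 32 (y) by 36 mm on its middle, 46 mm high in all, a dark 18 mm bore and two small screw holes through it along x. This point is its centre, 23 mm above its underside; z up, x along the bore. The two end faces with the bore, 56 mm apart, are alike and either may meet the plate. Grip the body across its 32 mm (along y).
- jig: Aluminium assembly jig on the bench, fixed: a flat, polished, slippery bed 170 (x) by 140 (y) by 12 mm thick. Origin at the centre of its underside, z up; its x points in the pushing direction, towards the sprung face plate. The bed is bare from x = -85 mm up to the plate; posts 54 mm high above the bench stand behind the plate. On its -y edge lies a flat scale along x: white, green (8 mm wide), red.
- plate_face (a point): Centre of the front of the blue face plate (60 mm wide along the jig's y, 40 mm high, its lower edge 1 mm above the bed; this point is 21 mm above the bed). The plate is fixed to the middle of a dark steel bar 98 mm wide and 36 mm high, 4 mm behind the face, that slides on springs. Axes as the jig's; at rest the face stands at x = +25 mm, y = 0 in the jig's frame, and it moves towards +x when pushed.
- backplate (a joint): Travel of the face plate and its bar in metres, 0 at rest, growing as it is pushed along the jig's +x; stop at 0.020. Springs of 1000 N/m without preload (1 N per mm). A 3 mm thick orange pointer, just above the scale, on the bar's -y end shows it: green band from 0.006 to 0.014 (6 to 14 N), red beyond.
- bed (a point): Point on the upper face of the jig's bed (12 mm above the bench), 55 mm before the face plate at rest, on the jig's centre line; a good spot to set the block down.
- steel_block_center (a point): Bystander: steel twin of the block, same shape and size; centre.
- oil_mid (a point): Bystander: amber oil bottle, 44 mm across, 85 mm high; a point 40 mm up on its axis.
- jar_mid (a point): Bystander: green glass jar with steel cap, 60 mm across, 55 mm high; its middle.
- driver_grip (a point): Bystander: red-handled screwdriver lying on the bench, 190 mm long; its handle.
- hammer_grip (a point): Bystander: hammer lying on the bench, 240 mm long; its handle.
- parts_tray_in (a point): Bystander: dark wooden parts tray with compartments, 110 by 160 by 35 mm; centre of its inner floor.

How it is judged (in metres and radians):
On the way, in this order (a step that is already met when the one before it is completed fails the run):
1. the brass block stands on the jig's bed in front of the face plate, not pushing it yet (x of brass_block_center in the frame of jig between -0.085 and 0.01 m and y of brass_block_center in the frame of jig between -0.03 and 0.03 m and z of brass_block_center in the frame of jig below 0.041 m and value of joint backplate below 0.003 m), for 0.1 s.
2. the block pushes the face plate so that the pointer is in the green band (value of joint backplate between 0.006 and 0.014 m and contact force between brass_block and backplate between 5 and 16 N), for 0.5 s.
At the end, for the whole second after the job is handed in: The robot holds the brass block upright on the bed (gap under 3 mm, tilt under 0.06 rad), centred on the plate within 5 mm, square within 0.08 rad, at rest, the plate pushed in 6 to 14 mm with 5 to 16 N between block and plate, all through the last second (all of step 2 and y of brass_block_center in the frame of jig between -0.005 and 0.005 m and z of brass_block_center in the frame of jig between 0.032 and 0.038 m and angle between the x axis of brass_block_center and the x axis of jig, either way round below 0.08 rad and angle between brass_block_center's own z axis and vertical below 0.06 rad and linear speed of brass_block below 0.01 m/s and contact force between any of the fingers, the arm and brass_block above 1 N); the arm keeps its last pose, push and grip.
It fails at once if the springs are pushed to their stop (value of joint backplate above 0.0185 m).
It fails at once if another thing on the bench is moved by more than 20 mm (distance of any of steel_block_center, oil_mid, jar_mid, driver_grip, hammer_grip, parts_tray_in from where it was at the start of the episode above 0.02 m).
It also fails if it takes over 51 s, if anything falls off the work surface, if the arm or the gripper's body presses on something with over 40 N, if the wrist force passes 120 N, or if a joint passes its speed limit or range.

## Working session

There is one attempt and no reset: what is moved stays moved. The work goes in short steps, Python scripts to look and compute and a tool call to move; the robot and the scene stay as the last step left them, time stands still between calls to the robot, and variables do not carry over. Pictures are saved under pics/ and viewed, at most 10 in all, crops included, and the job is handed in when it is done.

Besides the shell and the picture viewer there is one more tool, called after "Emit:" by a JSON object that holds its "method" and its "body", one argument or row to a line. arm_command: Moves the arm, as the interface text tells. Its arguments: {"type":"object","properties":{"steps":{"type":"array","items":{"type":"array","items":{"type":"number"}}},"force":{"type":"number"}},"required":["steps"]}

```bash
mkdir -p pics; cat > h.py <<'E'
import numpy as np, cv2
from cell import monitor, imaging, job, find_in, trace
def ray(c,uv):
    p=cv2.undistortPoints(np.array(uv,float).reshape(-1,1,2),c["mtx"],c["D"]).reshape(-1,2)
    V=c["view"];R=V[:3,:3];o=-R.T@V[:3,3]
    return o,np.c_[p,np.ones(len(p))]@R
def atz(c,uv,z):
    o,d=ray(c,uv); return o+d*((z-o[2])/d[:,2])[:,None]
def proj(c,P):
    V=c["view"];P=np.array(P,float).reshape(-1,3)
    return cv2.projectPoints(P,cv2.Rodrigues(V[:3,:3])[0],V[:3,3],c["mtx"],c["D"])[0].reshape(-1,2)
def save(n,im): cv2.imwrite(n,im[:,:,::-1])
E
python3 - <<'E'
from h import *
s=monitor.read_state();print(s)
for n in ["scene","top"]:
    c=imaging.camera(n);save(f"pics/{n}1.png",c["img"]);V=c["view"];print(n,-V[:3,:3].T@V[:3,3],V[2,:3],c["mtx"][0,0])
    for t in ["brass_block_center","steel_block_center","jig","plate_face","oil_mid"]:
        print(t,[(np.round(x["rect"]),round(x["p"],2)) for x in find_in(c,t)[:3]])
E
```

```text
{'clock': 0.0, 'joints': array([-1.17561211e+00,  3.00468042e-01,  1.52158784e+00, -3.49084692e-05,
        1.32072154e+00, -6.65901257e-02]), 'qd': array([-0.0017613 ,  0.00024559,  0.0006424 ,  0.00067522,  0.00087655,
       -0.00185964]), 'effort': array([-3.78014665e-04, -5.31809378e+01, -3.52739060e+01,  7.07588461e-02,
        2.43675703e-02, -5.70044585e-05]), 'eef_pos': array([ 244.94370603, -492.16640468,  223.88514574]), 'eef_rot': array([-3.14040827e+00, -4.50975596e-05,  4.61782974e-01]), 'wrist_force': array([ 0.05374815,  0.84997479, -0.2483695 ]), 'moment': array([ 0.00119079, -0.0036335 ,  0.00084808]), 'finger_force': 0.0, 'finger_gap': 93.98114905167917}
scene [1410.1046189    10.42686801  914.67202256] [-0.7171813  -0.05580001 -0.69464908] 581.4564531252472
brass_block_center []
steel_block_center [(array([492., 260.,  32.,  36.]), 0.82)]
jig [(array([292., 274.,  74.,  64.]), 0.88)]
plate_face [(array([289., 276.,  52.,  19.]), 0.89)]
oil_mid [(array([493., 259.,  34.,  38.]), 0.74), (array([442., 297.,  25.,  38.]), 0.72), (array([294., 274.,  72.,  69.]), 0.64)]
top [ 425.97739059  -61.11240307 1321.04459442] [ 0.09096198  0.00909902 -0.9958128 ] 513.9808554497387
brass_block_center [(array([237., 291.,  30.,  25.]), 0.89), (array([175., 262.,  30.,  35.]), 0.36)]
steel_block_center [(array([175., 261.,  27.,  28.]), 0.79)]
jig [(array([346., 240.,  64.,  77.]), 0.63)]
plate_face [(array([343., 224.,  36.,  14.]), 0.54)]
oil_mid [(array([221., 211.,  18.,  21.]), 0.78)]
```

```bash
python3 - <<'E'
import cv2
a=cv2.imread("pics/top1.png")[160:360,120:440];b=cv2.imread("pics/scene1.png")[190:390,220:540]
import numpy as np
cv2.imwrite("pics/a.png",np.vstack([cv2.resize(a,(480,300),interpolation=2),cv2.resize(b,(480,300),interpolation=2)]))
cv2.imwrite("pics/a.png",cv2.resize(a,(800,500),interpolation=2));cv2.imwrite("pics/b.png",cv2.resize(b,(800,500),interpolation=2))
E
```

```text
(no output)
```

View pics/a.png

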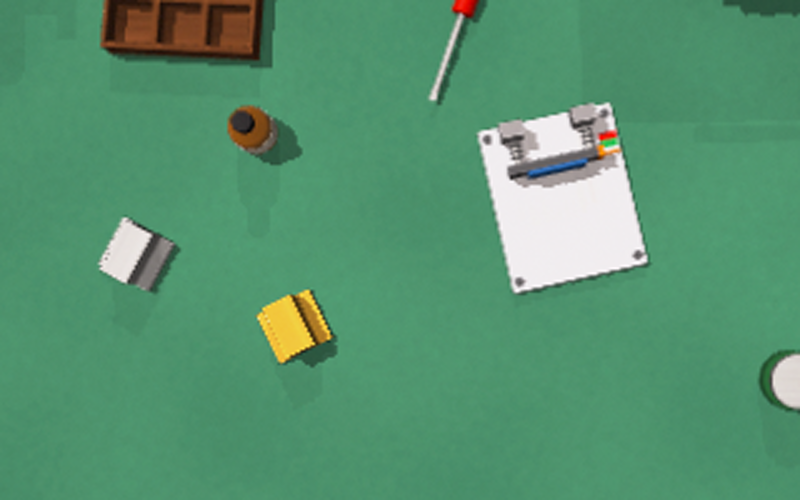

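View pics/b.png

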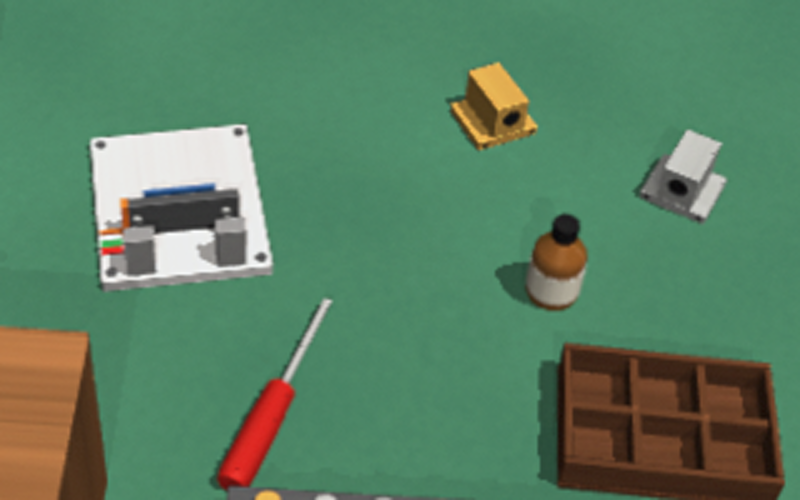

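Top view (crop ×2.5, offset 120,160): brass block at about (295,327), the steel twin at (137,255), and the jig with corners (479,132), (610,103), (648,264), (515,292). The blue plate is towards image-up (world +x), with the scale on its right (−y) side. The scene view agrees. Next I fit the models to the masks.

```bash
cat >> h.py <<'E'
from scipy.optimize import minimize
def box(x0,x1,y0,y1,z0,z1): return np.array([[x,y,z] for x in(x0,x1) for y in(y0,y1) for z in(z0,z1)],float)
BLOCK=[box(-28,28,-30,30,0,10),box(-28,28,-16,16,10,46)]
BED=[box(-85,85,-70,70,0,12)]
def place(B,p,z=0):
    c,s=np.cos(p[2]),np.sin(p[2]);return B@np.array([[c,s,0],[-s,c,0],[0,0,1]])+[p[0],p[1],z]
def render(c,parts,p,r,S=6,z=0):
    im=np.zeros(((r[3]-r[1])*S,(r[2]-r[0])*S),np.uint8)
    for B in parts:
        q=(proj(c,place(B,p,z))-[r[0]-.5,r[1]-.5])*S-.5
        cv2.fillConvexPoly(im,cv2.convexHull(np.round(q*16).astype(np.int32)),255,shift=4)
    return cv2.resize(im,None,fx=1/S,fy=1/S,interpolation=cv2.INTER_AREA)/255.
def fit(items,parts,p0,z=0):
    def cost(p):
        t=0
        for c,m,r in items:
            a=render(c,parts,p,r,z=z);b=m[r[1]:r[3],r[0]:r[2]].astype(float);t+=np.abs(a-b).sum()/b.sum()
        return t
    best=None
    for dy in(-.2,0,.2):
        s=np.array(p0,float)+[0,0,dy]
        q=minimize(cost,s,method="Nelder-Mead",options=dict(initial_simplex=[s,s+[12,0,0],s+[0,12,0],s+[0,0,.15]],xatol=.02,fatol=1e-4))
        if best is None or q.fun<best.fun:best=q
    return best.x,best.fun
def roi(m,pad=12):
    v,u=np.where(m);return max(u.min()-pad,0),max(v.min()-pad,0),min(u.max()+pad,640),min(v.max()+pad,480)
E
python3 - <<'E'
from h import *
C={n:imaging.camera(n) for n in["top","scene"]}
j0=atz(C["top"],[[346,239]],12)[0];b0=atz(C["top"],[[237,291]],20)[0];print(j0,b0)
for t,parts,p0 in [("brass_block_center",BLOCK,[b0[0],b0[1],-.5]),("steel_block_center",BLOCK,list(atz(C["top"],[[175,261]],20)[0][:2])+[.4]),("jig",BED,[j0[0],j0[1],.2])]:
    it=[]
    for n in C:
        r=trace(C[n],t)
        if r: 
            m=r[0]["region"]; print(t,n,m.sum(),r[0]["p"],np.round(r[0]["rect"]))
            if t=="jig": m=cv2.morphologyEx(m.astype(np.uint8),cv2.MORPH_CLOSE,np.ones((9,9)))>0
            it.append((C[n],m,roi(m)))
    for i in it: print(np.round(fit([i],parts,p0),3) if 0 else fit([i],parts,p0))
    print("both",fit(it,parts,p0))
# jig corners by hand, top and scene
tc=np.array([[479,132],[610,103],[648,264],[515,292]])/2.5+[120,160]-.3
w=atz(C["top"],tc,12);print(w.round(1),w.mean(0),np.linalg.norm(np.diff(w,axis=0),axis=1))
sc=np.array([[92,139],[246,126],[271,268],[103,284]])/2.5+[220,190]-.3
w=atz(C["scene"],sc,12);print(w.round(1),w.mean(0),np.linalg.norm(np.diff(w,axis=0),axis=1))
E
```

```text
[ 556.468985   -120.52532401   12.        ] [427.08501993 157.73163267  20.        ]
brass_block_center top 557 0.84 [238. 291.  32.  26.]
brass_block_center scene 759 0.82 [418. 234.  35.  33.]
(array([429.30199169, 159.01496367,   0.4476595 ]), np.float64(0.046418136374837195))
(array([428.87801068, 158.89858183,   0.4501713 ]), np.float64(0.05038621509209743))
both (array([429.20828971, 158.80033867,   0.4430051 ]), np.float64(0.09910857671008644))
steel_block_center top 488 0.81 [175. 262.  26.  28.]
steel_block_center scene 782 0.95 [493. 259.  35.  36.]
(array([ 5.05060574e+02,  3.22810589e+02, -4.51849140e-01]), np.float64(0.12908228865316618))
(array([ 5.06765309e+02,  3.24205848e+02, -4.84005146e-01]), np.float64(0.05555889875131638))
both (array([ 5.06008817e+02,  3.24201902e+02, -4.76036379e-01]), np.float64(0.1900898223529905))
jig top 3721 0.74 [346. 240.  67.  77.]
jig scene 3927 0.61 [294. 274.  74.  65.]
(array([ 5.58499067e+02, -1.17566420e+02,  1.99019203e-01]), np.float64(0.031192331810445218))
(array([ 5.58078935e+02, -1.16954595e+02,  2.11844511e-01]), np.float64(0.0320590729930649))
both (array([ 5.58303210e+02, -1.17377953e+02,  2.05728612e-01]), np.float64(0.06492991854666458))
[[ 626.2  -32.5   12. ]
 [ 654.6 -167.9   12. ]
 [ 488.  -203.2   12. ]
 [ 461.3  -67.3   12. ]] [ 557.52226716 -117.71998616   12.        ] [138.35827097 170.24016707 138.53067133]
[[ 490.9 -201.2   12. ]
 [ 463.7  -65.2   12. ]
 [ 630.3  -31.6   12. ]
 [ 658.  -166.4   12. ]] [ 560.74233304 -116.1042461    12.        ] [138.74317659 169.97046026 137.59117337]
```

Emit:
{"method": "arm_command", "body": {
  "steps": [
    [1,114,-125,10,0],
    [1,228,-250,20,0],
    [1,341,-375,40,1],
    [1,455,-501,60,1],
    [1,455,-501,60,1],
    [1,455,-501,60,1],
    [1,455,-501,60,1],
    [1,455,-501,60,1],
    [1,455,-501,60,1],
    [1,455,-501,60,1],
    [1,455,-501,60,1],
    [1,455,-501,60,1],
    [1,455,-501,60,1],
    [1,455,-501,60,1],
    [1,455,-501,60,1],
    [1,455,-501,60,1],
    [1,455,-501,60,1]
  ],
  "force": 40
}}

```text
clock: 3.12
eef_pos: [429.2, 158.6, 164.5]
eef_rot: [3.142, -0.0, 0.444]
wrist_force: [0.3, 1.1, -0.0]
finger_gap: 94.0
finger_force: 0.0
```

```bash
python3 - <<'E'
from h import *
s=monitor.read_state();print(s["clock"],s["eef_pos"],s["eef_rot"])
c=imaging.camera("wrist");img=c["img"].copy();V=c["view"];print(-V[:3,:3].T@V[:3,3],V[2,:3])
r=trace(c,"brass_block_center")
if r:
    m=r[0]["region"];print(m.sum(),r[0]["p"],r[0]["rect"]);p,f=fit([(c,m,roi(m))],BLOCK,[429,159,.44]);print(p,f)
    for B in BLOCK:
        for q in proj(c,place(B,p)): cv2.circle(img,tuple(int(v) for v in q),2,(255,0,0),-1)
save("pics/w1.png",img)
E
```

```text
3.125 [429.20190955 158.63843903 164.52669446] [ 3.14156665e+00 -1.41411678e-04  4.43911419e-01]
[499.2659729  190.70939685 325.5376896 ] [-0.23803278 -0.1144638  -0.96448869]
6359 0.68 [321.4, 234.4, 80.6, 86.5]
[430.69763758 156.43515246   0.44238668] 0.030852057759729153
```

View pics/w1.png

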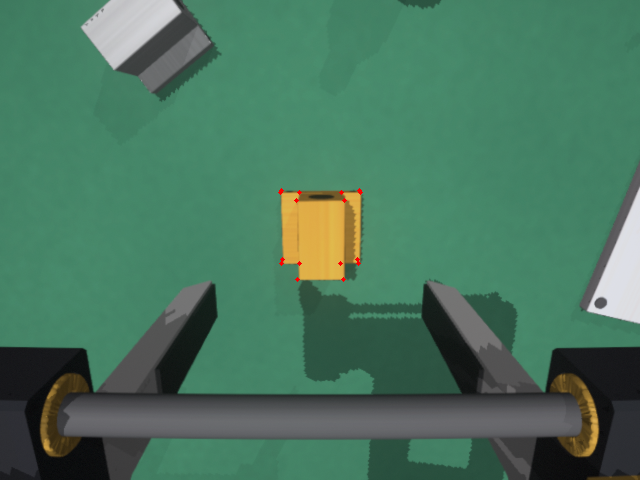

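The wrist view shows the brass block centred at about (321,234), midway between the fingertips (about 216 and 423), and the model fits it. Going down to grip.

Emit:
{"method": "arm_command", "body": {
  "steps": [
    [1,0,0,45,0],
    [1,0,0,90,0],
    [1,0,0,120,0],
    [1,0,0,131,0],
    [1,0,0,131,0],
    [0.5,0,0,131,0],
    [0.2,0,0,131,0],
    [0.2,0,0,131,0],
    [0.2,0,0,131,0],
    [0.2,0,0,131,0],
    [0.2,0,0,131,0],
    [0.2,0,0,131,0],
    [0.2,0,0,131,0]
  ],
  "force": 40
}}

```text
clock: 4.85
eef_pos: [429.2, 158.8, 33.4]
eef_rot: [3.141, 0.0, 0.444]
wrist_force: [0.8, -2.8, 0.4]
finger_gap: 31.9
finger_force: 40.0
```

Emit:
{"method": "arm_command", "body": {
  "steps": [
    [0.2,0,0,-30,0],
    [0.2,0,0,-70,0],
    [0.2,-3,30,-90,0],
    [0.2,-7,70,-90,3],
    [0.2,-12,115,-90,6],
    [0.2,-17,160,-90,9],
    [0.2,-22,205,-90,12],
    [0.2,-26,250,-90,13.6],
    [0.2,-30,285,-90,13.6],
    [0.2,-31.2,297.8,-90,13.6],
    [0.2,-31.2,297.8,-90,13.6],
    [0.2,-31.2,297.8,-90,13.6],
    [0.2,-31.2,297.8,-90,13.6]
  ],
  "force": 40
}}

```text
clock: 6.48
eef_pos: [528.8, -122.5, 123.5]
eef_rot: [-3.141, 0.0, 0.208]
wrist_force: [-0.6, -0.4, -5.0]
finger_gap: 31.6
finger_force: 40.0
```

```bash
python3 - <<'E'
from h import *
s=monitor.read_state();print(s["clock"],s["eef_pos"],s["eef_rot"],s["wrist_force"],s["finger_gap"])
c=imaging.camera("wrist");img=c["img"].copy()
p=[558.3,-117.3,.206]
FACE=box(25,25,-30,30,13,53)
for B in BED+[FACE]:
    for q in proj(c,place(B,p)): cv2.circle(img,tuple(int(v) for v in q),2,(255,0,0),-1)
b=[s["eef_pos"][0],s["eef_pos"][1],s["eef_rot"][2]]
for B in BLOCK:
    for q in proj(c,place(B,b,s["eef_pos"][2]-33.4)): cv2.circle(img,tuple(int(v) for v in q),2,(255,0,255),-1)
save("pics/w2.png",img)
for t in["brass_block_center","plate_face","jig"]:
    print(t,[(np.round(x["rect"],1),round(x["p"],2)) for x in find_in(c,t)[:2]])
E
```

```text
6.475 [ 528.84417748 -122.49447509  123.49310361] [-3.14142050e+00  1.25584045e-04  2.08105433e-01] [-0.58843952 -0.37833149 -4.99145036] 31.627512017777192
brass_block_center [(array([321.7, 314.1, 135.6, 161.5]), 0.92)]
plate_face [(array([335.1, 154.2, 201.4,  34.3]), 0.78)]
jig [(array([324.9, 187. , 233. , 266.3]), 0.73)]
```

View pics/w2.png

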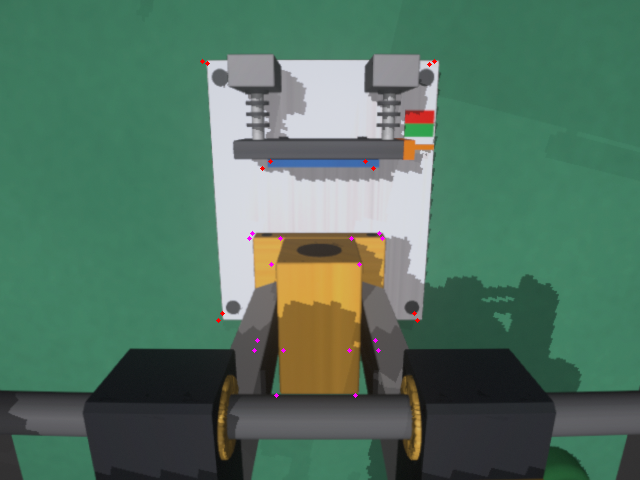

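The wrist view shows the block held squarely: foot front edge at about columns 254–385, row 235. The plate's blue edge is at about columns 266–380, row 163, and the scale is on the right. Lowering to a few mm above the bed.

Emit:
{"method": "arm_command", "body": {
  "steps": [
    [0.2,0,0,30,0],
    [0.2,0,0,55,0],
    [0.2,0,0,70,0],
    [0.2,0,0,74,0],
    [0.2,0,0,75,0],
    [0.2,0,0,75,0]
  ],
  "force": 40
}}

```text
clock: 7.42
eef_pos: [529.4, -123.5, 49.2]
eef_rot: [3.141, -0.001, 0.207]
wrist_force: [-0.4, -0.4, -5.0]
finger_gap: 31.9
finger_force: 40.0
```

```bash
python3 - <<'E'
from h import *
s=monitor.read_state();print(s["clock"],s["eef_pos"],s["eef_rot"],s["wrist_force"])
c=imaging.camera("wrist");save("pics/w3full.png",c["img"])
np.save("w3.npy",c["img"])
save("pics/w3.png",cv2.resize(c["img"][60:340,180:480],(800,747)[:2] if 0 else (640,597),interpolation=cv2.INTER_CUBIC))
E
```

```text
7.425 [ 529.41130171 -123.53932988   49.18933261] [ 3.14102881e+00 -1.07628451e-03  2.06931374e-01] [-0.36069774 -0.4418706  -4.99249526]
```

View pics/w3.png

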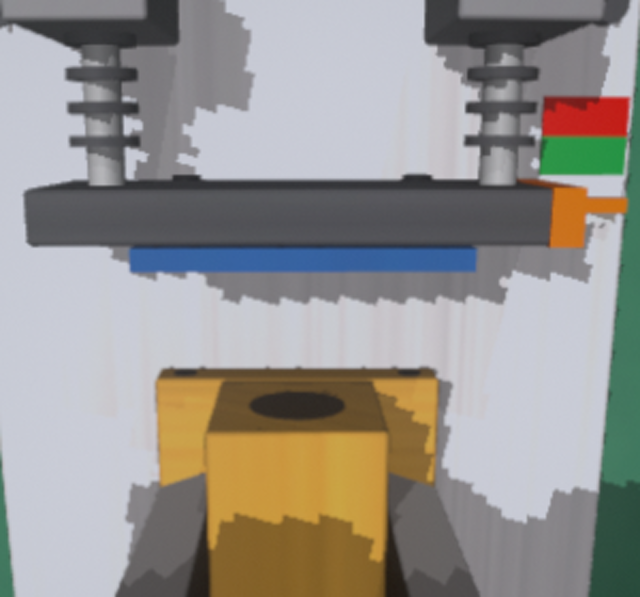

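Foot front edge is centred at crop x≈297 and the blue plate at ≈303, with both edges level. That makes the block about 1 mm to the left, with yaw fine. Correcting dy by +1 and setting down.

Emit:
{"method": "arm_command", "body": {
  "steps": [
    [0.2,0,1,0,0],
    [0.2,0,1,1.5,0],
    [0.2,0,1,2.5,0],
    [0.2,0,1,2.8,0],
    [0.2,0,1,2.8,0],
    [0.2,0,1,2.8,0]
  ],
  "force": 40
}}

```text
clock: 8.22
eef_pos: [529.2, -124.4, 45.7]
eef_rot: [3.142, -0.0, 0.207]
wrist_force: [0.4, 0.7, -5.1]
finger_gap: 32.2
finger_force: 40.0
```

Emit:
{"method": "arm_command", "body": {
  "steps": [
    [0.2,6,0,0,0],
    [0.2,12,0,0,0],
    [0.2,18,0,0,0],
    [0.2,22,0,0,0],
    [0.2,25,0,0,0],
    [0.2,27,0,0,0],
    [0.2,29,0,0,0],
    [0.2,30,0,0,0],
    [0.2,30,0,0,0],
    [0.2,30,0,0,0],
    [0.2,30,0,0,0]
  ],
  "force": 40
}}

```text
clock: 9.6
eef_pos: [558.4, -118.3, 45.6]
eef_rot: [-3.142, 0.0, 0.207]
wrist_force: [-2.7, -0.3, -3.9]
finger_gap: 31.6
finger_force: 40.0
```

```bash
python3 - <<'E'
from h import *
s=monitor.read_state();print(s["clock"],s["eef_pos"],s["eef_rot"],s["wrist_force"],s["moment"])
c=imaging.camera("wrist")
save("pics/w4.png",cv2.resize(c["img"][60:340,180:480],(640,597),interpolation=cv2.INTER_CUBIC))
E
```

```text
9.6 [ 558.43544137 -118.26150202   45.60111809] [-3.14152852e+00  2.64998782e-04  2.06984395e-01] [-2.68555967 -0.28777899 -3.92072025] [-0.07466589  0.58022125  0.05684545]
```

View pics/w4.png

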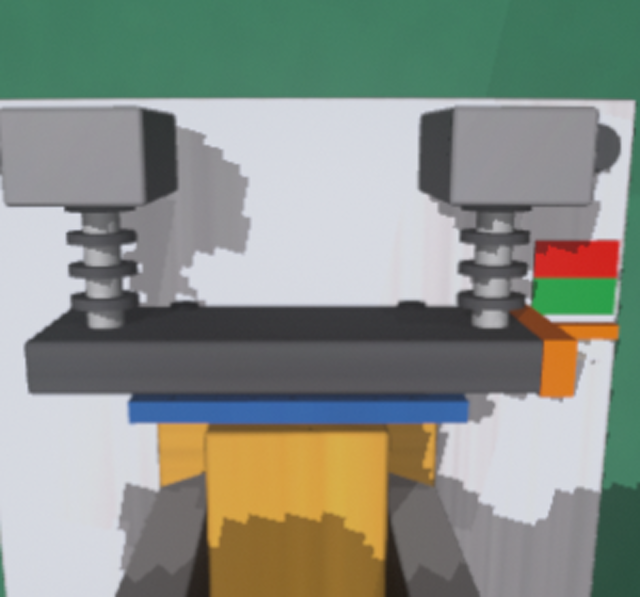

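The block touches the plate and is centred: plate middle at about 298, body about 297. Force is about 2.8 N and the pointer stands just short of green, so push 7 mm more.

Emit:
{"method": "arm_command", "body": {
  "steps": [
    [0.2,1.5,0,0,0],
    [0.2,3,0,0,0],
    [0.2,4.5,0,0,0],
    [0.2,6,0,0,0],
    [0.2,7,0,0,0],
    [0.2,7,0,0,0],
    [0.2,7,0,0,0],
    [0.2,7,0,0,0],
    [0.2,7,0,0,0],
    [0.2,7,0,0,0],
    [0.2,7,0,0,0],
    [0.2,7,0,0,0]
  ],
  "force": 40
}}

```text
clock: 11.15
eef_pos: [564.8, -116.9, 45.6]
eef_rot: [-3.141, 0.002, 0.207]
wrist_force: [-9.5, -0.9, -0.4]
finger_gap: 32.0
finger_force: 40.0
```

```bash
python3 - <<'E'
from h import *
s=monitor.read_state();print(s["clock"],s["eef_pos"],s["eef_rot"],s["wrist_force"],s["moment"])
c=imaging.camera("wrist")
save("pics/w5.png",cv2.resize(c["img"][60:340,180:480],(640,597),interpolation=cv2.INTER_CUBIC))
E
```

```text
11.15 [ 564.83877274 -116.89119316   45.58965206] [-3.14122628e+00  1.68112433e-03  2.07013593e-01] [-9.47640029 -0.90317059 -0.38397829] [-0.2550822   1.63899349  0.13552784]
```

View pics/w5.png

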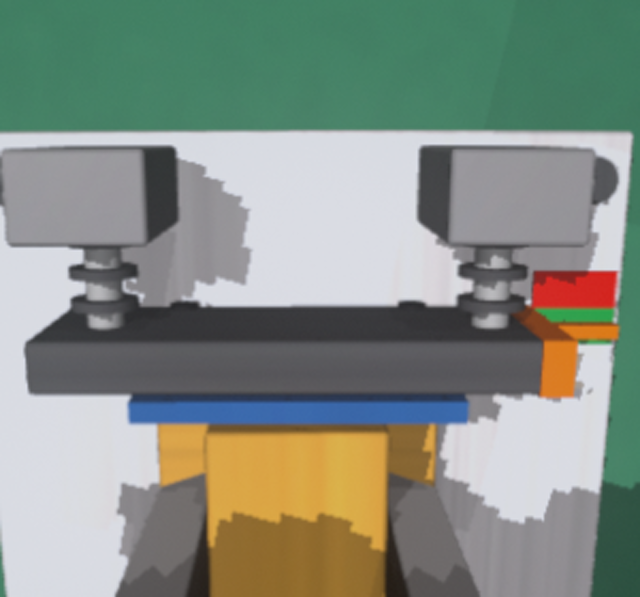

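The pointer stands mid-green at about 9.6 N, with the block centred and square. Handing in.

```bash
python3 - <<'E'
from h import *
print(job.sign_off()); s=monitor.read_state();print(s["clock"],s["wrist_force"])
E
```

```text
the job is handed in; nothing more can be done
None
the job is handed in; nothing more can be done
```

The brass block is held upright on the bed, square and centred against the plate, with a steady push of about 9.6 N and the pointer mid-green; the job is handed in, but the hand-in returned no verdict.

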